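# Slide the serving slate out over the end of the display step

## Task

The dark slate serving board lies flat on the wooden display step, where nobody can get their fingers under it. Without picking it up, push it with the fingertips along the step, away from the big jar that stands on the step, until about a third of its length sticks out past the end of the step, and leave it there lying flat and straight along the step. Do not disturb the jars and the other things on the counter.

Things in the scene. Friction and masses are not known exactly. Their poses are not given: they have to be found in the camera images.
- slate: thin loose slab of dark grey slate, 200 mm long (its y axis), 120 mm wide (its x axis), 7 mm thick, about 0.3 to 0.6 kg, lying on the display step roughly along it (up to 0.2 rad askew), on one half of it, all of it inside the ends of the step. Origin: centre of its underside, z up. It slides with ordinary friction (1.5 to 4 N); it may start on the left or on the right half
- slate_top (a point): centre of the slate's upper face, 7 mm above its underside; same axes as the slate
- step: fixed display step (a low bench of plain light wood) standing on the counter: top board 600 mm long (its y axis), 180 mm deep (its x axis), 18 mm thick, upper face 90 mm above the counter, flat and without any rim; two legs set in 40 mm from the ends. Origin: centre of its footprint on the counter
- step_top (a point): centre of the step's upper face; x across the step (away from the robot), y along it (to the robot's left), z up
- step_left_end (a point): middle of the upper edge of the step's left (+y) end, 300 mm from step_top
- step_right_end (a point): middle of the upper edge of the step's right (-y) end, 300 mm from step_top
- big_jar: loose glass clip-lid jar full of sweets, 100 mm in diameter (its wire clip stands out 17 mm on one side), 125 mm high, standing on the other half of the step from the slate, 285 to 360 mm from it centre to centre. Origin: centre of its underside. Leave it alone
- jar_near: loose glass clip-lid jar, 76 mm in diameter, 95 mm high, on the counter between the robot and the step. Origin: centre of its underside. Leave it alone
- jar_far: loose glass clip-lid jar, 84 mm in diameter, 105 mm high, on the counter beyond the step. Origin: centre of its underside. Leave it alone
- scoop: loose steel sweet scoop, 160 mm long, 30 mm high, on the counter between the robot and the step; its bowl points along its x axis, its handle the other way. Origin: at the root of the handle, on the counter. Leave it alone
- bowl: loose white bowl of sweets, 90 mm in diameter, 40 mm high, on the counter beyond the step. Origin: centre of its underside. Leave it alone
- bell: loose brass counter bell, 72 mm in diameter, 57 mm high, on the counter off the right end of the step. Origin: centre of its underside. Leave it alone
- tin: loose round lidded tin, 83 mm in diameter, 66 mm high, on the counter off the left end of the step. Origin: centre of its underside. Leave it alone

How it is judged (in metres and radians):
At the end, for the whole second after the job is handed in: the slate lies flat and at rest on the step, 46 to 88 mm of its length past the step's end farther from the big jar, within 0.15 rad of straight along the step and 40 mm of its middle line; the other loose things are within 20 mm of where they stood (((y of slate_top in the frame of step_top between 0.246 and 0.288 m and y of big_jar in the frame of step_top below 0 m) or (y of slate_top in the frame of step_top between -0.288 and -0.246 m and y of big_jar in the frame of step_top above 0 m)) and x of slate_top in the frame of step_top between -0.04 and 0.04 m and angle between the y axis of slate_top and the y axis of step_top, either way round below 0.15 rad and angle between slate_top's own z axis and vertical below 0.05 rad and z of slate_top in the frame of step_top between 0.004 and 0.01 m and linear speed of slate below 0.01 m/s and distance of each of big_jar, jar_near, jar_far, scoop, bowl, bell, tin from where it was at the start of the episode below 0.02 m); the robot touches nothing.
It fails at once if the slate is pushed with the arm or the gripper's body instead of the fingers (contact force between the arm and slate above 3 N).
It fails at once if the slate is lifted off the step or drops off it (z of slate_top in the frame of step_top above 0.017 m or z of slate_top in the frame of step_top below -0.005 m or angle between slate_top's own z axis and vertical above 0.2 rad).
It fails at once if a jar, the scoop, the bowl, the bell or the tin is shifted more than 20 mm or tipped (distance of any of big_jar, jar_near, jar_far, scoop, bowl, bell, tin from where it was at the start of the episode above 0.02 m or angle between any of big_jar, jar_near, jar_far, scoop, bowl, bell, tin's own z axis and vertical above 0.3 rad).
It also fails if it takes over 45 s, if anything falls off the work surface, if the arm or the gripper's body presses on something with over 40 N, if the wrist force passes 120 N, or if a joint passes its speed limit or range.

## Robot

A 6-joint arm with a two-finger parallel gripper is mounted at the origin on the work surface. World frame = base frame: x ahead of the robot, y to its left, z up, the work surface at z = 0. Lengths are in m, angles in degrees, forces in N, time in s.
With the tool pointing down it reaches from about 0.35 to 0.875 m from the base axis. Payload 4.2 kg.
Tool frame: the origin (TCP) lies midway between the tips of the shut fingers; the grasp point (between the pads) lies 19 mm behind it; z points along the fingers, y is the line along which they close (so a half turn about z gives the same grasp; the last joint's range is limited). The gripper opens to 87 mm and grips with 3 to 60 N. Pads are 19 mm wide; open, the fingers measure 117 mm over their backs; the gripper's body (75 mm by 190 mm) begins 51 mm behind the grasp point.
Start: joints at [90.905, 22.042, 0.453, 0, -68.411, -14.817], TCP at [0.15, 0.607, 0.223] pointing down, gripper open.
Joint ranges: [-179.83, 179.83], [-69.29, 118.12], [-61.27, 80.66], [-181.25, 117.63], [-171.15, -9.14], [-177.46, 177.46]. Speed limits (degrees/s): [159.86, 159.86, 180, 180, 180, 180].

## Interface

Orientations are given as a 3x3 rotation matrix whose columns are the frame's x, y, z axes.
In Python, from station import sense, capture, finish_job, silhouettes, landmark_of gives the robot as it stands.
- The arm moves only by the tool step_arm, never from a script. Its arguments are lists of equal length, an entry for each row: "linear": the shift along the tool's x, y, z in mm, a list of three; "delta_rot": the turn, a rotation vector about the tool's x, y, z in rad, a list of three; "grip": the finger opening in mm, from 0 to 87. A call has 1 to 10 rows; each row shifts and turns the commanded pose from where the row before left it, along the tool's axes as they then stand; what a row does not reach is not made up. A row lasts 1/8 s, in which the tool goes at most 62.5 mm and 10.7 degrees, less where a joint would pass 70% of its speed; a pose out of reach is approached as far as the arm can. A call with a gripper value outside its range is refused whole. The fingers move at their own pace and stop on an object; the grip force is fixed at half the most. Time passes only in rows, so rows that do not move let the fingers close. It gives the time, the measured TCP pose, the force, the opening and the grip force at its end, in the units of the state.
- sense(): the state, without advancing time (a new reading comes with each control period).
- capture(name): name is "scene" or "top"; returns a dict with "img" (400x640x3 uint8, red, green, blue), "fx", "fy", "cx", "cy" (pixels), "k1" (the pictures are not rectified: a ray, as slopes to the right and down, at radius r is drawn at 1 + k1 r^2 times it, then the intrinsics apply), "world_to_cam" (4x4, takes a point from world to camera coordinates). Camera axes: x right, y up, looking along -z (the intrinsics and any distortion apply to the point x, -y, -z); pixel columns grow to the right and rows downward; lengths in m; the calibration is good to about 2 mm. A picture is of the moment at which its call begins. There is no depth.
- finish_job(): hands the job in; it is judged then, once.
Trained networks look in the newest picture that a camera, given by its name, has taken for a name from the list of things; names that differ only in an ending like _2 or _b are one class to them, and where a whole thing is asked for, a point or a joint stands for the part that bears it (a point fixed in the world has none). Each returns a list of dicts, best first, with "score" (0 to 1); they miss things now and then, are a little off and sometimes report something else, mostly with a low value. They report only what shows in the picture. A call takes as long as a camera call.
- silhouettes(camera, label): "mask" (400x640 bool, what is visible of it) and "point" ([column, row] in pixels, amid what is visible of it).
- landmark_of(camera, label): "point" ([column, row] in pixels: a listed point, or the origin of a listed thing).
The state is a dict: "time_s": time; "joints": joint angles; "joint_velocities": joint speeds; "effort": joint torques, N m; "tcp_pos": TCP position; "ee_rot": TCP orientation; "wrist_force": force on the tool from outside, world axes, zero at the start; "moment": the same for the moment, N m; "gripper_width": opening from 0.0 (shut) to 1.0 (fully open); "gripper_force": force on a finger pad.
Only numpy, scipy, OpenCV 4.12 (cv2) and the standard library are available. Lean on these libraries where they do the work, as an engineer would, in place of code of your own. Each camera call takes 0.05 s, during which the arm holds its last target. There are 200 camera calls.

## Working session

There is one attempt and no reset: what is moved stays moved. The work goes in short steps, Python scripts to look and compute and a tool call to move; the robot and the scene stay as the last step left them, time stands still between calls to the robot, and variables do not carry over. Pictures are saved under pics/ and viewed, at most 10 in all, crops included, and the job is handed in when it is done.

Besides the shell and the picture viewer there is one more tool, called after ">>>" as name(argument=value, ...) on one line, values as JSON. step_arm: Moves the arm, as the interface text tells. Its arguments: {"type":"object","properties":{"linear":{"type":"array"},"delta_rot":{"type":"array"},"grip":{"type":"array"}},"required":["linear","delta_rot","grip"]}

```bash
mkdir -p pics
cat > h.py <<'E'
import numpy as np, cv2
from station import sense, capture, finish_job, silhouettes, landmark_of
def ray(c,p):
    d=np.array([(p[0]-c["cx"])/c["fx"],(p[1]-c["cy"])/c["fy"]]); u=d.copy()
    for _ in range(20): u=d/(1+c["k1"]*(u@u))
    M=np.linalg.inv(np.array(c["world_to_cam"])); 
    return M[:3,3], M[:3,:3]@np.array([u[0],-u[1],-1])
def at(c,p,z):
    o,d=ray(c,p); return o+d*(z-o[2])/d[2]
def tri(c1,p1,c2,p2):
    o1,d1=ray(c1,p1);o2,d2=ray(c2,p2)
    s=np.linalg.lstsq(np.c_[d1,-d2],o2-o1,rcond=None)[0]
    a=o1+s[0]*d1;b=o2+s[1]*d2
    return (a+b)/2,np.linalg.norm(a-b)
def rect(c,mask,z):
    k=max(cv2.findContours(mask.astype('uint8'),0,1)[0],key=cv2.contourArea)[:,0]
    w=np.array([at(c,p,z)[:2] for p in k]);return cv2.minAreaRect((w*1000).astype('float32'))
E
python3 - <<'E'
from h import *
C={n:capture(n) for n in("scene","top")}
for n,c in C.items(): cv2.imwrite(f"pics/{n}0.png",c["img"][:,:,::-1]); print(n,np.linalg.inv(c["world_to_cam"])[:3,3].round(3))
for l in("step_top","step_left_end","step_right_end","slate_top","big_jar","jar_near","jar_far","scoop","bowl","bell","tin"):
    P={n:landmark_of(n,l)[:1] for n in C}
    print(l,{n:(np.round(p[0]["point"]),round(p[0]["score"],2)) for n,p in P.items() if p}, end=" ")
    if all(P.values()): print(*[np.round(v,3) for v in tri(C["scene"],P["scene"][0]["point"],C["top"],P["top"][0]["point"])])
    else:print()
for n in C:
    for l,z in(("slate",.097),("step",.09)):
        s=silhouettes(n,l)
        if s: print(n,l,s[0]["score"],rect(C[n],s[0]["mask"],z))
s=sense();print(s["ee_rot"],s["tcp_pos"],s["gripper_width"])
E
```

```text
scene [ 1.574 -0.125  0.745]
top [0.366 0.027 1.38 ]
step_top {'scene': (array([345., 191.]), 0.87), 'top': (array([308., 211.]), 0.8)} [0.588 0.067 0.092] 0.007
step_left_end {'scene': (array([434., 189.]), 0.6), 'top': (array([220., 216.]), 0.97)} [0.58  0.375 0.077] 0.005
step_right_end {'scene': (array([249., 198.]), 0.81), 'top': (array([391., 219.]), 0.7)} [ 0.557 -0.232  0.065] 0.014
slate_top {'scene': (array([292., 193.]), 0.62), 'top': (array([358., 212.]), 0.7)} [ 0.581 -0.102  0.095] 0.007
big_jar {'scene': (array([389., 189.]), 0.65), 'top': (array([261., 215.]), 0.68)} [0.578 0.226 0.086] 0.008
jar_near {'scene': (array([377., 184.]), 0.56), 'top': (array([264., 262.]), 0.93)} [0.421 0.229 0.006] 0.002
jar_far {'scene': (array([318., 245.]), 0.96)} 
scoop {'scene': (array([318., 248.]), 0.54), 'top': (array([354., 269.]), 0.6)} [ 0.407 -0.06  -0.293] 0.125
bowl {'scene': (array([384., 247.]), 0.57), 'top': (array([280., 173.]), 0.58)} [ 0.753  0.171 -0.01 ] 0.001
bell {'scene': (array([194., 226.]), 0.86), 'top': (array([439., 214.]), 0.78)} [ 0.585 -0.425 -0.014] 0.007
tin {'scene': (array([476., 201.]), 0.7), 'top': (array([178., 225.]), 0.74)} [0.561 0.554 0.002] 0.009
scene slate 0.64 ((596.7283325195312, -109.18952941894531), (201.96640014648438, 131.05844116210938), 83.55760192871094)
scene step 0.61 ((630.3899536132812, 69.10728454589844), (601.4619140625, 275.1795959472656), 88.49754333496094)
top slate 0.65 ((588.621337890625, -113.13867950439453), (200.71832275390625, 122.9523696899414), 82.65787506103516)
top step 0.67 ((576.8199462890625, 67.77651977539062), (601.6158447265625, 181.5806121826172), 88.514404296875)
[[ 9.70670712e-01 -2.40412913e-01  1.83836452e-05]
 [-2.40412913e-01 -9.70670712e-01 -1.68129492e-06]
 [ 1.82486710e-05 -2.78768196e-06 -1.00000000e+00]] [0.15022421 0.60665645 0.22255623] 1.0016755931944679
```

View pics/top0.png

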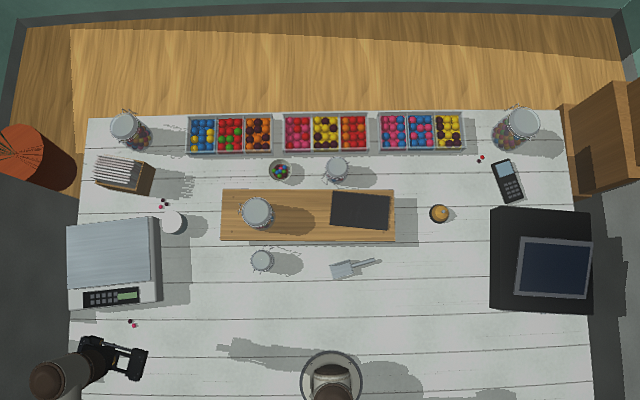

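View pics/scene0.png

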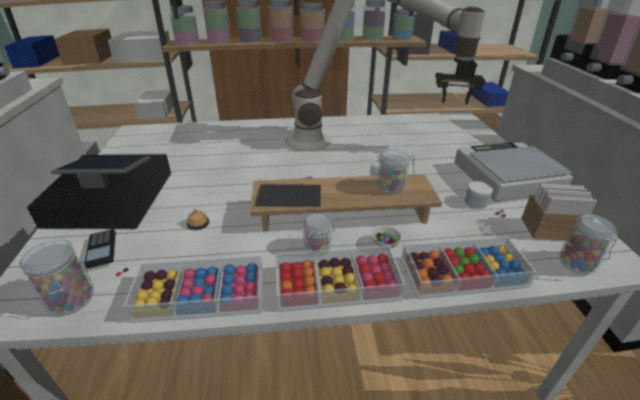

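Slate is on the right half (top view, 330–390, 191–229) and the big jar on the left (257, 212), so I push toward −y. The open fingers go across the slate's left end, which also squares it up. First I rise and travel, then turn the tool.

>>> step_arm(linear=[[0,0,-40],[0,0,-40],[38,29,0],[38,29,0],[38,29,0],[38,29,0],[38,29,0],[38,29,0],[38,29,0],[38,29,0]], delta_rot=[[0,0,0],[0,0,0],[0,0,0],[0,0,0],[0,0,0],[0,0,0],[0,0,0],[0,0,0],[0,0,0],[0,0,0]], grip=[60,60,60,60,60,60,60,60,60,60])

```text
time_s: 2.65
tcp_pos: [0.3903, 0.3071, 0.3029]
ee_rot: [[0.971, -0.24, 0.001], [-0.24, -0.971, 0.001], [0.0, -0.001, -1.0]]
wrist_force: [0.6, -0.9, -0.3]
gripper_width: 0.692
gripper_force: 0.0
```

>>> step_arm(linear=[[38,29,0],[38,29,0],[38,29,0],[38,29,0],[38,29,0],[38,29,0],[38,29,0],[0,0,0]], delta_rot=[[0,0,0],[0,0,0],[0,0,0],[0,0,0],[0,0,0],[0,0,0],[0,0,0],[0,0,0]], grip=[60,60,60,60,60,60,60,60])

```text
time_s: 3.65
tcp_pos: [0.6001, 0.0451, 0.3015]
ee_rot: [[0.97, -0.245, -0.001], [-0.245, -0.97, -0.001], [-0.001, 0.001, -1.0]]
wrist_force: [-0.2, 2.0, -0.4]
gripper_width: 0.691
gripper_force: 0.0
```

>>> step_arm(linear=[[0,0,0],[0,0,0],[0,0,0],[0,0,0],[0,0,0],[0,0,0],[0,0,0],[0,0,0],[0,0,0]], delta_rot=[[0,0,0.17],[0,0,0.17],[0,0,0.17],[0,0,0.17],[0,0,0.17],[0,0,0.17],[0,0,0.17],[0,0,0.17],[0,0,0]], grip=[60,60,60,60,60,60,60,60,60])

```text
time_s: 4.78
tcp_pos: [0.5984, 0.0482, 0.3028]
ee_rot: [[-0.029, -1.0, 0.0], [-1.0, 0.029, 0.0], [-0.0, -0.0, -1.0]]
wrist_force: [0.2, 1.0, -0.5]
gripper_width: 0.689
gripper_force: 0.0
```

Run:
```python
from h import *
s=sense();print(s["time_s"],s["tcp_pos"],np.round(s["ee_rot"],3),s["gripper_width"],s["joints"],s["wrist_force"])
```

```text
4.775 [0.59840434 0.04817379 0.30276181] [[-0.029 -1.     0.   ]
 [-1.     0.029  0.   ]
 [-0.    -0.    -1.   ]] 0.6888129028910178 [ 2.00331074e+01  1.71726259e+01  4.70558258e+00 -1.29809909e-02
 -7.75205374e+01 -2.16878093e+01] [ 0.15033274  0.95012362 -0.54418582]
```

>>> step_arm(linear=[[0,5,45],[0,0,45],[0,0,45],[0,0,40],[0,0,15],[0,0,0],[0,0,5],[0,0,5],[0,0,0],[0,0,0]], delta_rot=[[0,0,0],[0,0,0],[0,0,0],[0,0,0],[0,0,0],[0,0,0],[0,0,0],[0,0,0],[0,0,0],[0,0,0]], grip=[60,60,60,60,60,60,60,60,60,60])

```text
time_s: 6.02
tcp_pos: [0.5942, 0.0476, 0.1029]
ee_rot: [[-0.032, -0.999, 0.001], [-0.999, 0.032, 0.0], [-0.0, -0.001, -1.0]]
wrist_force: [-0.7, -0.3, -0.3]
gripper_width: 0.688
gripper_force: 0.0
```

>>> step_arm(linear=[[0,0,3],[0,0,1],[0,0,1],[0,0,0],[0,0,0]], delta_rot=[[0,0,0],[0,0,0],[0,0,0],[0,0,0],[0,0,0]], grip=[60,60,60,60,60])

```text
time_s: 6.65
tcp_pos: [0.594, 0.0475, 0.0976]
ee_rot: [[-0.032, -0.999, 0.0], [-0.999, 0.032, -0.0], [0.0, -0.0, -1.0]]
wrist_force: [-1.2, -0.4, 0.1]
gripper_width: 0.684
gripper_force: 0.0
```

Run:
```python
from h import *
c=capture("scene");i=c["img"][130:250,220:460,::-1];cv2.imwrite("pics/s1.png",cv2.resize(i,None,fx=3,fy=3))
```

```text
(no output)
```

View pics/s1.png

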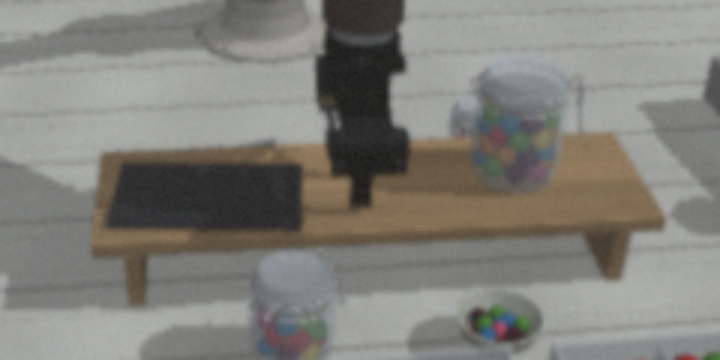

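The crop shows the fingers (tip at about 362, 205) between the slate's end (302) and the jar, with clearance on both sides. I lower the last millimetres, watching the force.

>>> step_arm(linear=[[0,0,1],[0,0,1],[0,0,1],[0,0,0],[0,0,0]], delta_rot=[[0,0,0],[0,0,0],[0,0,0],[0,0,0],[0,0,0]], grip=[60,60,60,60,60])

```text
time_s: 7.32
tcp_pos: [0.5939, 0.0475, 0.0945]
ee_rot: [[-0.032, -0.999, -0.0], [-0.999, 0.032, -0.0], [0.0, 0.0, -1.0]]
wrist_force: [0.4, -0.1, 1.0]
gripper_width: 0.691
gripper_force: 0.0
```

>>> step_arm(linear=[[0,0,1],[0,0,1],[0,0,0],[0,0,0]], delta_rot=[[0,0,0],[0,0,0],[0,0,0],[0,0,0]], grip=[60,60,60,60])

```text
time_s: 7.82
tcp_pos: [0.5939, 0.0475, 0.0925]
ee_rot: [[-0.032, -0.999, 0.0], [-0.999, 0.032, -0.0], [0.0, -0.0, -1.0]]
wrist_force: [-0.3, -0.0, -0.3]
gripper_width: 0.69
gripper_force: 0.0
```

>>> step_arm(linear=[[10,0,0],[10,0,0],[10,0,0],[5,0,0],[5,0,0],[5,0,0],[5,0,0],[5,0,0],[5,0,0],[5,0,0]], delta_rot=[[0,0,0],[0,0,0],[0,0,0],[0,0,0],[0,0,0],[0,0,0],[0,0,0],[0,0,0],[0,0,0],[0,0,0]], grip=[60,60,60,60,60,60,60,60,60,60])

```text
time_s: 9.07
tcp_pos: [0.5918, -0.0176, 0.0926]
ee_rot: [[-0.032, -0.999, -0.0], [-0.999, 0.032, 0.0], [-0.0, 0.0, -1.0]]
wrist_force: [-0.4, 2.6, 0.2]
gripper_width: 0.687
gripper_force: 1.6
```

>>> step_arm(linear=[[5,0,0],[5,0,0],[5,0,0],[5,0,0],[5,0,0],[5,0,0],[5,0,0],[5,0,0],[3,0,0],[0,0,0]], delta_rot=[[0,0,0],[0,0,0],[0,0,0],[0,0,0],[0,0,0],[0,0,0],[0,0,0],[0,0,0],[0,0,0],[0,0,0]], grip=[60,60,60,60,60,60,60,60,60,60])

```text
time_s: 10.32
tcp_pos: [0.5904, -0.061, 0.0926]
ee_rot: [[-0.032, -0.999, -0.0], [-0.999, 0.032, -0.001], [0.001, 0.0, -1.0]]
wrist_force: [0.5, 0.6, 0.2]
gripper_width: 0.689
gripper_force: 0.2
```

```bash
cat > m.py <<'E'
from h import *
for n in("scene","top"):
    c=capture(n);cv2.imwrite(f"pics/{n}_{int(sense()['time_s']*10)}.png",cv2.resize(c["img"][140:270,180:460,::-1],None,fx=2.8,fy=2.8))
    for l,z in(("slate",.097),("step",.09)):
        s=silhouettes(n,l)
        if s: print(n,l,s[0]["score"],rect(c,s[0]["mask"],z))
    for l in("slate_top","step_right_end","step_top"):
        p=landmark_of(n,l)
        if p: print(n,l,at(c,p[0]["point"],.097 if l[1]=="l" else .09).round(3))
E
python3 m.py; ls pics
```

```text
scene slate 0.84 ((602.9650268554688, -172.2118377685547), (200.66197204589844, 128.19285583496094), 88.18225860595703)
scene step 0.82 ((629.6190185546875, 70.66825866699219), (599.4346923828125, 273.5517272949219), 88.87564086914062)
scene slate_top [ 0.596 -0.168  0.097]
scene step_right_end [ 0.583 -0.234  0.09 ]
scene step_top [0.582 0.071 0.09 ]
top slate 0.72 ((593.0654296875, -189.16421508789062), (165.5985565185547, 119.1917953491211), 88.74723815917969)
top step 0.84 ((581.3379516601562, 263.1320495605469), (211.42063903808594, 178.86741638183594), 88.9792251586914)
top slate_top [ 0.589 -0.177  0.097]
top step_right_end [ 0.568 -0.234  0.09 ]
top step_top [0.584 0.068 0.09 ]
s1.png
scene0.png
scene_103.png
top0.png
top_106.png
```

Aligned and tracking. By TCP and images the slate is about 0.24 m from the step's centre, so 27 mm more.

>>> step_arm(linear=[[5,0,0],[5,0,0],[5,0,0],[5,0,0],[4,0,0],[3,0,0],[0,0,0],[0,0,0]], delta_rot=[[0,0,0],[0,0,0],[0,0,0],[0,0,0],[0,0,0],[0,0,0],[0,0,0],[0,0,0]], grip=[60,60,60,60,60,60,60,60])

```text
time_s: 11.92
tcp_pos: [0.5895, -0.0879, 0.0926]
ee_rot: [[-0.032, -0.999, -0.0], [-0.999, 0.032, -0.001], [0.001, 0.0, -1.0]]
wrist_force: [-0.6, -0.8, 0.3]
gripper_width: 0.692
gripper_force: 0.0
```

>>> step_arm(linear=[[-10,0,0],[-20,0,0],[-5,0,-30],[0,0,-45],[0,0,-45],[0,0,-45],[0,0,-45],[0,0,0]], delta_rot=[[0,0,0],[0,0,0],[0,0,0],[0,0,0],[0,0,0],[0,0,0],[0,0,0],[0,0,0]], grip=[60,60,60,60,60,60,60,60])

```text
time_s: 12.92
tcp_pos: [0.5925, -0.0512, 0.3074]
ee_rot: [[-0.031, -0.999, 0.009], [-1.0, 0.031, 0.0], [-0.001, -0.009, -1.0]]
wrist_force: [-0.5, -0.4, -0.5]
gripper_width: 0.695
gripper_force: 0.0
```

>>> step_arm(linear=[[-30,30,0],[-30,40,0],[-30,40,0],[-30,40,0],[0,0,0],[0,0,0]], delta_rot=[[0,0,0],[0,0,0],[0,0,0],[0,0,0],[0,0,0],[0,0,0]], grip=[60,60,60,60,60,60])

```text
time_s: 13.68
tcp_pos: [0.4445, 0.0728, 0.3022]
ee_rot: [[-0.031, -1.0, -0.0], [-1.0, 0.031, -0.0], [0.0, 0.0, -1.0]]
wrist_force: [-0.1, -0.5, 0.2]
gripper_width: 0.688
gripper_force: 0.0
```

```bash
python3 m.py; ls pics
```

```text
scene slate 0.8 ((602.1404418945312, -197.88330078125), (202.32186889648438, 127.5390853881836), 88.00482177734375)
scene step 0.68 ((628.3394775390625, 69.6085205078125), (598.6983642578125, 275.26544189453125), 88.91265106201172)
scene slate_top [ 0.581 -0.191  0.097]
scene step_right_end [ 0.577 -0.234  0.09 ]
scene step_top [0.582 0.076 0.09 ]
top slate 0.79 ((592.8101806640625, -199.70492553710938), (199.85025024414062, 125.52706909179688), 87.8533706665039)
top step 0.55 ((577.583984375, 70.93911743164062), (601.1995849609375, 185.08200073242188), 88.75534057617188)
top slate_top [ 0.583 -0.213  0.097]
top step_right_end [ 0.561 -0.225  0.09 ]
top step_top [0.574 0.069 0.09 ]
s1.png
scene0.png
scene_103.png
scene_137.png
top0.png
top_106.png
top_140.png
```

View pics/top_140.png

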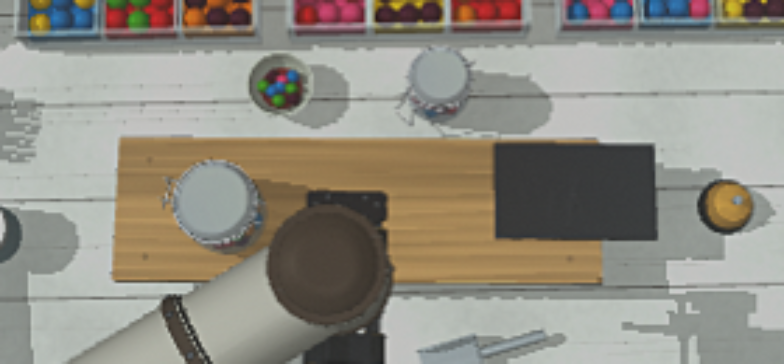

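View pics/scene_137.png

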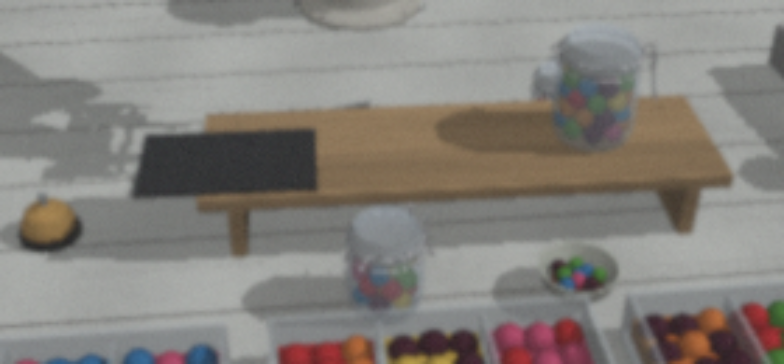

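The pictures show the slate straight and flat, with its right third (columns 601–656 of 495–656, about 68 mm) past the step's end. It sits about 22 mm off the middle line, and the other things look undisturbed.

```bash
python3 -c "
from station import finish_job
print(finish_job())"
```

```text
the job is handed in; nothing more can be done
None
```

I pushed the slate away from the big jar until about 68 mm (a third of its length) stuck out past the right end of the step, left it flat and straight about 22 mm off the middle line, saw nothing else disturbed in the last pictures, and handed the job in (no verdict was returned).

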